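# Raise the hold-down arm and slide the carved bird out

## Robot

A 6-joint arm with a two-finger parallel gripper is mounted at the origin on the work surface. World frame = base frame: x ahead of the robot, y to its left, z up, the work surface at z = 0. Lengths are in m, angles in degrees, forces in N, time in s.
With the tool pointing down it reaches from about 0.4 to 0.825 m from the base axis. Payload 7 kg.
Tool frame: the origin (TCP) lies midway between the tips of the shut fingers; the grasp point (between the pads) lies 19 mm behind it; z points along the fingers, y is the line along which they close (so a half turn about z gives the same grasp; the last joint's range is limited). The gripper opens to 88 mm and grips with 3 to 60 N. Pads are 19 mm wide; open, the fingers measure 130 mm over their backs; the gripper's body (78 mm by 193 mm) begins 47 mm behind the grasp point.
Start: joints at [-56.488, 20.546, 0.682, 0, -70.136, -16.507], TCP at [0.197, -0.645, 0.227] pointing down, gripper open.
Joint ranges: [-176.03, 176.03], [-82.01, 121.73], [-58.28, 71.71], [-173.87, 95.51], [-174.79, -0.11], [-173.66, 173.66]. Speed limits (degrees/s): [136.94, 136.94, 172.46, 180, 180, 180].

## Interface

Orientations are given as [roll, pitch, yaw] about the fixed x, y, z axes, in that order (R = Rz(yaw) Ry(pitch) Rx(roll)).
In Python, from plant import r gives the robot as it stands. The module is installed in compiled form; this text tells all that it offers.
- The arm moves only by the tool play_rows, never from a script. Its argument "rows" is a list of rows, each an object with "slide": the shift along the tool's x, y, z as a fraction of full scale, a list of three; "delta_rot": the turn, a rotation vector about the tool's x, y, z as a fraction of full scale, a list of three; "fingers": the opening, from -1 (shut) to 1 (fully open). In form: [{"slide": [x, y, z], "delta_rot": [rx, ry, rz], "fingers": fingers}, ...]. A call has 1 to 8 rows; each row shifts and turns the commanded pose from where the row before left it, along the tool's axes as they then stand; what a row does not reach is not made up. Full scale, the value 1, is 0.15 m for a shift and 0.08 rad for a turn. A row lasts 1/8 s, in which the tool goes at most 62.5 mm and 10.7 degrees, less where a joint would pass 70% of its speed; a pose out of reach is approached as far as the arm can. A call with a number of a shift or a turn outside -1 to 1 is refused whole. A call with a gripper value outside its range is refused whole. The fingers move at their own pace and stop on an object; "squeeze" is the grip in N (left out, the last holds). Time passes only in rows, so rows that do not move let the fingers close. It gives the time, the measured TCP pose, the force, the opening and the grip force at its end, in the units of the state.
- r.get_state(): the state, without advancing time (a new reading comes with each control period).
- r.capture(name): name is "side" or "top" or "wrist"; returns a dict with "image" (400x640x3 uint8, blue, green, red), "fx", "fy", "cx", "cy" (pixels), "distortion" ([k1, k2, p1, p2, k3] as OpenCV has them; the pictures are not rectified), "R" (3x3) and "t" (3): a world point X has camera coordinates R X + t; the wrist camera has in their place "T_tool_cam" (4x4, takes a point from camera to tool coordinates, whose origin is the TCP and whose axes are the flange's). Camera axes: x right, y down, z forward; pixel columns grow to the right and rows downward; lengths in m; the calibration is good to about 2 mm. A picture is of the moment at which its call begins: read the wrist's pose just before it. There is no depth.
- r.close_job(): hands the job in; it is judged then, once.
The state is a dict: "time_s": time; "joints": joint angles; "qd": joint speeds; "joint_torque": joint torques, N m; "tcp_pos": TCP position; "eef_rot": TCP orientation; "contact_force": force on the tool from outside, world axes, zero at the start; "moment": the same for the moment, N m; "gripper_width": finger opening in m; "gripper_force": force on a finger pad.
Only numpy, scipy, OpenCV 4.12 (cv2) and the standard library are available. Lean on these libraries where they do the work, as an engineer would, in place of code of your own. Each camera call takes 0.05 s, during which the arm holds its last target. There are 200 camera calls.

## Task

Push the counterweighted hold-down arm up by its crossbar, past its balance point, easing it over rather than flinging it, so that it stays raised by itself. Then, with the arm up, push the carved bird by its wooden base along the guide rails until the base rests against the stop block at the end of the rails. Only push: do not lift or tip the bird, and leave everything else on the bench where it is.

Things in the scene. Friction and masses are not known exactly. Their poses are not given: they have to be found in the camera images.
- jig: Fixed wooden jig. Origin on the bench under the middle of its guide channel; x points towards the hinge (roughly away from the robot), y along the channel, z up. Base board: x -100 to 170 mm, y +-250 mm, top at z = 10 mm. Two rails along y, centred at x = +-55.5 mm, 15 mm wide, 440 mm long, tops at z = 22 mm, 96 mm free between them.
- hinge (a point): Point on the arm's hinge axis, midway between two wooden cheeks: jig x = 110, y = 0, z = 115 mm; the axis is parallel to jig y. Cheeks: jig x 90 to 140 mm, y +-(29 to 43) mm, up to z = 135 mm. Behind them is a low rear rest: x 144 to 167 mm, y +-43 mm, up to z = 86 mm.
- holddown (a joint): Hold-down arm's angle, rad: 0 = down (level, from the hinge towards the robot, across the channel), grows as the free end rises, stop at 1.42. Bar 24 mm wide, 16 thick; shoe under it just above the bird's back. Steel roll 70 mm above the bar at the hinge. Balances near 0.78: below, it falls back; above, it goes slowly over to the stop and stays. Lifting at the crossbar takes 1.5 to 3 N.
- bar (a point): Middle of the crossbar, a round steel rod 18 mm in diameter and 120 mm long, parallel to the jig's y, fixed across the free end of the arm, 175 mm from the hinge axis. With the arm down it lies at jig x = -65 mm, z = 115 mm, in front of the bird, with open space beneath it.
- bird: Carved bird fixed on a dark wooden base, one loose piece, 0.3 to 0.5 kg. Origin mid-underside, on the base board (z = 10 mm) between the rails; axes as the jig's. Base 90 (x) by 110 (y) by 35 mm high; bird within x +-24 mm; back 77, head (-y) 103, tail (+y) 105 mm above the underside. Head and tail stand either side of the arm, which blocks the bird while down.
- stop: Fixed wooden stop block across one end of the channel, at jig y = +205 or -205 mm, standing on the base board: 90 mm (x) by 24 mm (y) by 45 mm high. Origin in the middle of its underside; y axis along the channel. With the bird's base against it the two origins are 67 mm apart.
- glue_pot: Loose jar, 56 mm in diameter, 70 mm high, at the end of the channel opposite the stop block, about 205 mm from the middle. Origin at the centre of its underside. Leave alone.
- paint_jar: Loose jar, 48 mm in diameter, 62 mm high, on the base board behind the rear rail on the -y side. Origin at the centre of its underside. Leave alone.
- pine_cone: Loose pine cone standing on its end, 44 mm in diameter, 72 mm high, on the base board behind the rear rail on the +y side. Origin at the centre of its underside. Leave alone.
- brush: Paintbrush, 190 mm long, lying crosswise on the bench in front of the jig, less than 30 mm high. Origin near its middle. Leave alone.
- mallet: Wooden mallet, 260 mm long, lying at the left of the bench. Leave alone.
- mug: White mug, 80 mm in diameter, 90 mm high, at the right of the bench. Origin at the centre of its underside. Leave alone.
- gouge: Hand tool with a wooden handle, 200 mm long, lying at the right of the bench. Leave alone.
Mind the look-alikes: they are no part of the job. Of the things like the bird, leave any that is green; of the rest the larger one is meant.

How it is judged (in metres and radians):
On the way, in this order (a step that is already met when the one before it is completed fails the run):
1. the arm has been pushed up past its balance point, the bird still in its place (value of joint holddown above 1.2 rad and distance of bird from where it was at the start of the episode below 0.025 m), for 0.2 s.
2. the bird's base is against the stop block (horizontal distance between bird and stop below 0.075 m), for 0.2 s.
At the end, for the whole second after the job is handed in: The arm stays raised by itself (above 1.3 rad) at rest; the bird's base lies flat and still on the base board between the rails, within 8 mm of touching the stop block (value of joint holddown above 1.3 rad and velocity of joint holddown between -0.1 and 0.1 rad/s and horizontal distance between bird and stop below 0.075 m and height (world z) of bird below 0.016 m and angle between bird's own z axis and vertical below 0.1 rad and linear speed of bird below 0.02 m/s).
It fails at once if the arm is flung (faster than 4 rad/s) (velocity of joint holddown above 4 rad/s or velocity of joint holddown below -4 rad/s).
It fails at once if the bird is lifted (12 mm or more) or tipped (height (world z) of bird above 0.022 m or angle between bird's own z axis and vertical above 0.3 rad).
It fails at once if something else on the bench is moved by more than 20 mm (distance of any of glue_pot, paint_jar, pine_cone, brush, mallet, mug, gouge from where it was at the start of the episode above 0.02 m).
It also fails if it takes over 56 s, if anything falls off the work surface, if the arm or the gripper's body presses on something with over 40 N, if the wrist force passes 120 N, or if a joint passes its speed limit or range.

## Working session

There is one attempt and no reset: what is moved stays moved. The work goes in short steps, Python scripts to look and compute and a tool call to move; the robot and the scene stay as the last step left them, time stands still between calls to the robot, and variables do not carry over. Pictures are saved under pics/ and viewed, at most 10 in all, crops included, and the job is handed in when it is done.

Besides the shell and the picture viewer there is one more tool, called after "Emit:" by a JSON object that holds its "fn" and its "kwargs". play_rows: Moves the arm, as the interface text tells. Shift numbers are shares of 0.15 m and turn numbers shares of 0.08 rad, none past 1 either way. Its arguments: {"type":"object","properties":{"rows":{"type":"array"},"squeeze":{"type":"number"}},"required":["rows"]}

```bash
mkdir -p pics; cat > h.py <<'E'
import numpy as np, cv2
from plant import r
def cap(n):
    c=r.capture(n); c['K']=np.array([[c['fx'],0,c['cx']],[0,c['fy'],c['cy']],[0,0,1.]]); c['d']=np.array(c['distortion'],float)
    if 'R' in c: c['R']=np.array(c['R']);c['t']=np.array(c['t'])
    return c
def ray(c,uv):
    p=cv2.undistortPoints(np.array(uv,float).reshape(-1,1,2),c['K'],c['d']).reshape(-1,2)
    d=np.c_[p,np.ones(len(p))]@c['R']; return -c['R'].T@c['t'],d
def onz(c,uv,z):
    o,d=ray(c,uv); return o+d*((z-o[2])/d[:,2])[:,None]
def proj(c,X):
    return cv2.projectPoints(np.array(X,float).reshape(-1,1,3),cv2.Rodrigues(c['R'])[0],c['t'],c['K'],c['d'])[0].reshape(-1,2)
E
python3 - <<'E'
from h import *
for n in('side','top'):
    c=cap(n); cv2.imwrite(f'pics/{n}0.png',c['image']); print(n,c['fx'],-c['R'].T@c['t'],c['R'][2])
s=r.get_state();print(s)
E
```

```text
side 424.80148014752075 [0.23310139 1.1500422  0.78838354] [ 0.22350661 -0.82762447 -0.51486167]
top 510.22126307594846 [ 0.27305935 -0.00166344  1.56675677] [ 0.16637298  0.00535654 -0.98604834]
{'time_s': 0.1, 'joints': array([-5.64875670e+01,  2.05886771e+01,  6.39307838e-01, -1.71390080e-02,
       -7.01365784e+01, -1.65070368e+01]), 'qd': array([ 0.02080809, -0.05929322,  0.08102111,  0.09472905,  0.01984624,
        0.02311328]), 'joint_torque': array([ 1.07766969e-03, -5.84164953e+01,  2.93752527e+01,  7.01550946e+00,
        1.01897391e-02, -6.53669485e-05]), 'tcp_pos': array([ 0.19725541, -0.64507687,  0.22570523]), 'eef_rot': array([ 1.79913016e+02, -8.97421243e-03, -1.63000433e+02]), 'contact_force': array([ 0.04684047, -0.21366389,  1.05193104]), 'moment': array([ 0.00132297,  0.00786712, -0.05270301]), 'gripper_force': 0.0, 'gripper_width': 0.08776898562173283}
```

View pics/side0.png

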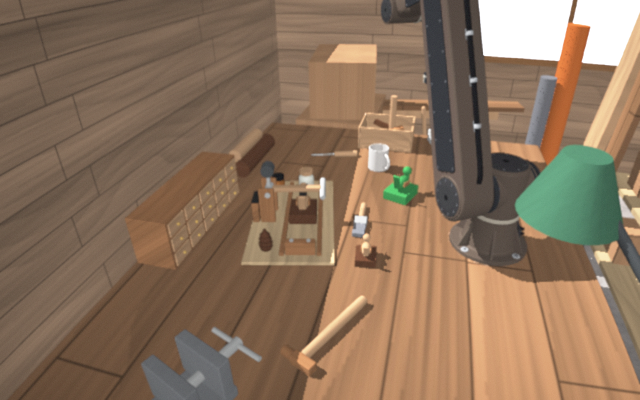

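View pics/top0.png

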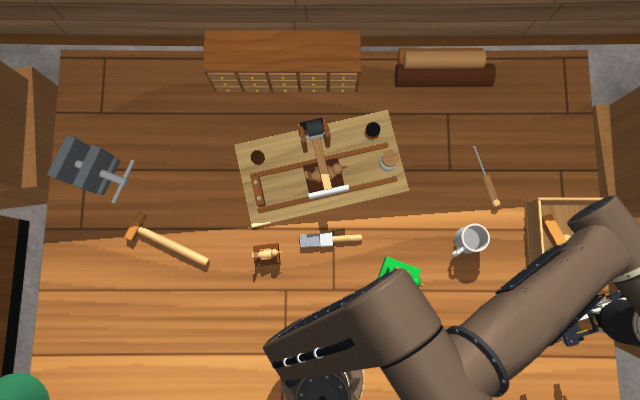

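Both views show the jig, with the candidates for the bird in the top view:
- On the jig, under the arm: (325,177), dark base.
- Small bird on the bench: (266,255).
- Green bird: (400,268), excluded.

The jig bird is the larger non-green one, so it's my choice. The stop is at (258,190), on the +y side. The glue pot is at (388,160), and the white crossbar at (328,192). Next I'll measure the jig and check the choice in a crop.

```bash
python3 - <<'E'
from h import *
c=cap('top'); im=c['image']; s=cap('side')
# board: light tan
hsv=cv2.cvtColor(im,cv2.COLOR_BGR2HSV); print(hsv[150,250],hsv[120,370],hsv[215,270],hsv[235,270])
m=cv2.inRange(hsv,(15,60,120),(28,140,255)); m[:100]=0;m[232:]=0;m[:,:225]=0;m[:,415:]=0
m=cv2.morphologyEx(m,cv2.MORPH_OPEN,np.ones((3,3)))
k=max(cv2.findContours(m,0,2)[0],key=cv2.contourArea)
pts=np.vstack([q for q in cv2.findContours(m,0,2)[0] if cv2.contourArea(q)>60]).reshape(-1,2)
W=onz(c,pts,0.010)[:,:2].astype(np.float32)
rc=cv2.minAreaRect(W*1000); print('board',rc)
# crossbar white
for n,q,roi in(('top',c,(170,210,295,365)),('side',s,(170,205,310,335))):
    h=cv2.cvtColor(q['image'],cv2.COLOR_BGR2HSV); w=cv2.inRange(h,(0,0,150),(180,60,255)); a,b,e,f=roi
    z=np.zeros_like(w); z[a:b,e:f]=w[a:b,e:f]
    k=max(cv2.findContours(z,0,2)[0],key=cv2.contourArea); R=cv2.minAreaRect(k); print(n,R, cv2.boxPoints(R).tolist())
    if n=='top':print('bar@z.115',onz(c,[R[0]],.119))
a=cv2.resize(im[100:240,225:415],None,fx=4,fy=4,interpolation=2)
cv2.imwrite('pics/crop.png',a)
cv2.imwrite('pics/crops.png',cv2.resize(s['image'][150:275,240:350],None,fx=5,fy=4.8,interpolation=2))
E
```

```text
[ 19 117 179] [ 19 116 176] [ 19 115 177] [ 15 158 200]
board ((626.3482666015625, 6.735748291015625), (271.8895263671875, 499.7339172363281), 13.403116226196289)
top ((328.1263732910156, 191.0477294921875), (5.246722221374512, 41.449100494384766), 77.00537872314453) [[307.3426818847656, 193.1516571044922], [347.7303161621094, 183.83143615722656], [348.9100646972656, 188.9438018798828], [308.5224304199219, 198.26402282714844]]
bar@z.115 [[ 0.53110299 -0.01565365  0.119     ]]
side ((322.0, 188.0), (22.0, 6.0), 90.0) [[319.0, 177.0], [325.0, 177.0], [325.0, 199.0], [319.0, 199.0]]
```

View pics/crop.png

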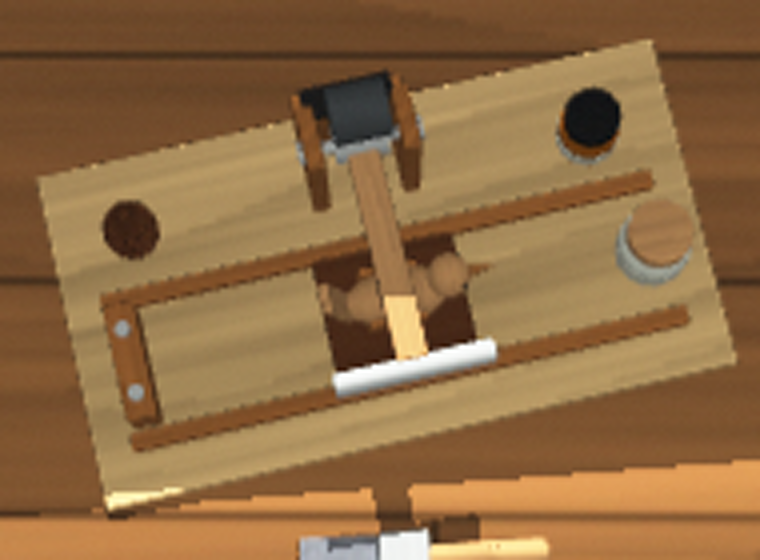

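View pics/crops.png

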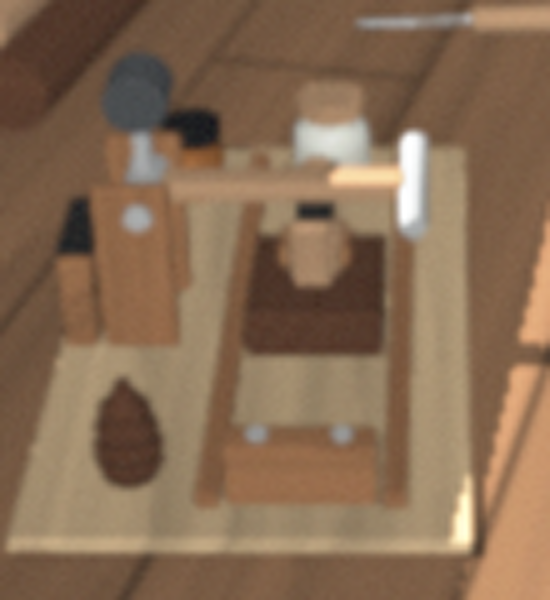

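The crops confirm the jig bird: the carved bird stands on its dark base under the arm, head at -y (450,270 in the top crop), stop at +y. The board fit gives 272 x 500 mm, yaw 13.4° and origin (0.592, -0.001). The crossbar at (0.531, -0.016) agrees with the predicted (0.529, -0.0165). Next I'll move close to the jig, staying above the mug.

```bash
cat >> h.py <<'E'
from scipy.spatial.transform import Rotation as Ro
O=np.array([.5925,-.0012,0]); A=np.radians(13.4); J=np.array([[np.cos(A),-np.sin(A),0],[np.sin(A),np.cos(A),0],[0,0,1]])
def w2j(X): return (np.atleast_2d(X)-O)@J
def j2w(X): return np.atleast_2d(X)@J.T+O
def tool(): 
    s=r.get_state(); return np.array(s['tcp_pos']),Ro.from_euler('xyz',s['eef_rot'],degrees=True).as_matrix(),s
def go(jig):   # shift to jig-frame target, in tool axes, full-scale units
    p,R,s=tool(); return (R.T@(j2w(jig)[0]-p))/.15
E
python3 - <<'E'
from h import *
c=cap('top'); im=c['image']
v=im.max(axis=2); ys,xs=np.where((v<105)); 
X=w2j(onz(c,np.c_[xs,ys],.045)); k=(abs(X[:,0])<.04)&(abs(X[:,1])<.12); Y=X[k]
print('base',len(Y),np.percentile(Y,[1,50,99],axis=0)*1000)
p=w2j(onz(c,[[225+125/4,100+365/4],[225+655/4,100+230/4]],.06)); print('stop,pot',p)
p,R,s=tool(); print((R.T@(np.array([.42,-.1,.25])-p))/.15)
Rt=J@np.column_stack([[-1,0,0],[0,1,0],[0,0,-1]]); print(Ro.from_matrix(R.T@Rt).as_rotvec()/.08)
E
```

```text
base 432 [[-39.4851794  -54.71444757  45.        ]
 [-15.96155219  17.51556785  45.        ]
 [ 39.48207749  54.67365397  45.        ]]
stop,pot [[-0.00415665  0.20713754  0.06      ]
 [ 0.00530957 -0.20527446  0.06      ]]
[-2.48268928  3.04231436 -0.15723195]
[ 0.0094937  -0.0018557   0.78635241]
```

Emit:
{"fn": "play_rows", "kwargs": {"rows": [{"slide":[-0.22,0.28,-0.02],"delta_rot":[0,0,0.1],"fingers":0.15},{"slide":[-0.22,0.28,-0.02],"delta_rot":[0,0,0.1],"fingers":0.15},{"slide":[-0.22,0.28,-0.02],"delta_rot":[0,0,0.1],"fingers":0.15},{"slide":[-0.22,0.28,-0.02],"delta_rot":[0,0,0.1],"fingers":0.15},{"slide":[-0.22,0.28,-0.02],"delta_rot":[0,0,0.1],"fingers":0.15},{"slide":[-0.22,0.28,-0.02],"delta_rot":[0,0,0.1],"fingers":0.15},{"slide":[-0.22,0.28,-0.02],"delta_rot":[0,0,0.1],"fingers":0.15},{"slide":[-0.22,0.28,-0.02],"delta_rot":[0,0,0.1],"fingers":0.15}]}}

```text
time_s: 1.25
tcp_pos: [0.363, -0.2499, 0.251]
eef_rot: [-180.0, 0.0, -166.7]
contact_force: [1.5, -0.5, 0.3]
gripper_width: 0.0499
gripper_force: 0.0
```

Emit:
{"fn": "play_rows", "kwargs": {"rows": [{"slide":[-0.22,0.28,0],"delta_rot":[0,0,0],"fingers":0.15},{"slide":[-0.22,0.28,0],"delta_rot":[0,0,0],"fingers":0.15},{"slide":[-0.22,0.28,0],"delta_rot":[0,0,0],"fingers":0.15},{"slide":[0,0,0],"delta_rot":[0,-1,0],"fingers":0.15},{"slide":[0,0,0],"delta_rot":[0,-1,0],"fingers":0.15},{"slide":[0,0,0],"delta_rot":[0,-1,0],"fingers":0.15},{"slide":[0,0,0],"delta_rot":[0,-1,0],"fingers":0.15},{"slide":[0,0,0],"delta_rot":[0,-1,0],"fingers":0.15}]}}

```text
time_s: 2.25
tcp_pos: [0.4298, -0.106, 0.2509]
eef_rot: [-180.0, 23.1, -166.7]
contact_force: [0.0, 0.1, -0.7]
gripper_width: 0.0506
gripper_force: 0.0
```

Emit:
{"fn": "play_rows", "kwargs": {"rows": [{"slide":[0,0,0],"delta_rot":[0,-1,0],"fingers":0.15},{"slide":[0,0,0],"delta_rot":[0,-1,0],"fingers":0.15},{"slide":[0,0,0],"delta_rot":[0,-1,0],"fingers":0.15},{"slide":[0,0,0],"delta_rot":[0,-1,0],"fingers":0.15},{"slide":[0,0,0],"delta_rot":[0,-0.8,0],"fingers":0.15},{"slide":[0,0,0],"delta_rot":[0,0,0],"fingers":0.15}]}}

```text
time_s: 3.0
tcp_pos: [0.429, -0.1064, 0.2503]
eef_rot: [179.9, 44.9, -166.8]
contact_force: [0.6, -0.2, 0.5]
gripper_width: 0.0505
gripper_force: 0.0
```

```bash
cat > st.py <<'E'
from h import *
import sys
p,R,s=tool(); a=np.radians(45)
Rt=J@np.column_stack([[-np.sin(a),0,-np.cos(a)],[0,1,0],[np.cos(a),0,-np.sin(a)]])
print(s['time_s'],'jig',w2j(p).round(4),'w',p.round(3),'rpy',s['eef_rot'].round(1),'j',s['joints'].round(1),'F',s['contact_force'].round(1),s['gripper_width'])
print('rot',(Ro.from_matrix(R.T@Rt).as_rotvec()/.08).round(2))
for t in sys.argv[1:]:
    print('go',t,go([float(v) for v in t.split(',')]).round(3))
E
python3 st.py -.13,0,.11 -.0685,0,.08
```

```text
3.0 jig [[-0.1834 -0.0644  0.2503]] w [ 0.429 -0.106  0.25 ] rpy [ 179.9   44.9 -166.8] j [  7.3 -25.8 -49.6 -11.5 -21.8 -75. ] F [ 0.6 -0.2  0.5] 0.0504967480629108
rot [-0.01 -0.02 -0.02]
go -.13,0,.11 [0.409 0.43  0.913]
go -.0685,0,.08 [0.26  0.431 1.344]
```

Emit:
{"fn": "play_rows", "kwargs": {"rows": [{"slide":[0.1,0.11,0.23],"delta_rot":[0,0,0],"fingers":0.15},{"slide":[0.1,0.11,0.23],"delta_rot":[0,0,0],"fingers":0.15},{"slide":[0.1,0.11,0.23],"delta_rot":[0,0,0],"fingers":0.15},{"slide":[0.1,0.1,0.23],"delta_rot":[0,0,0],"fingers":0.15},{"slide":[0,0,0.1],"delta_rot":[0,0,0],"fingers":0.15},{"slide":[0,0,0.1],"delta_rot":[0,0,0],"fingers":0.15},{"slide":[0,0,0],"delta_rot":[0,0,0],"fingers":0.15}]}}

```text
time_s: 3.88
tcp_pos: [0.4838, -0.04, 0.112]
eef_rot: [179.9, 44.0, -166.7]
contact_force: [-1.2, 0.1, 0.6]
gripper_width: 0.05
gripper_force: 0.0
```

```bash
python3 st.py -.0685,0,.08 -.0628,0,.0857; python3 - <<'E'
from h import *
c=cap('side'); cv2.imwrite('pics/s1.png',cv2.resize(c['image'][120:260,230:400],None,fx=4,fy=4,interpolation=2))
E
```

```text
3.875 jig [[-0.1148 -0.0125  0.112 ]] w [ 0.484 -0.04   0.112] rpy [ 179.9   44.  -166.7] j [ 13.3  -3.7 -49.5 -38.1  -0.2 -51.8] F [-1.2  0.1  0.6] 0.05004782813429945
rot [ 0.01 -0.22 -0.01]
go -.0685,0,.08 [-0.074  0.083  0.368]
go -.0628,0,.0857 [-0.128  0.083  0.367]
```

View pics/s1.png

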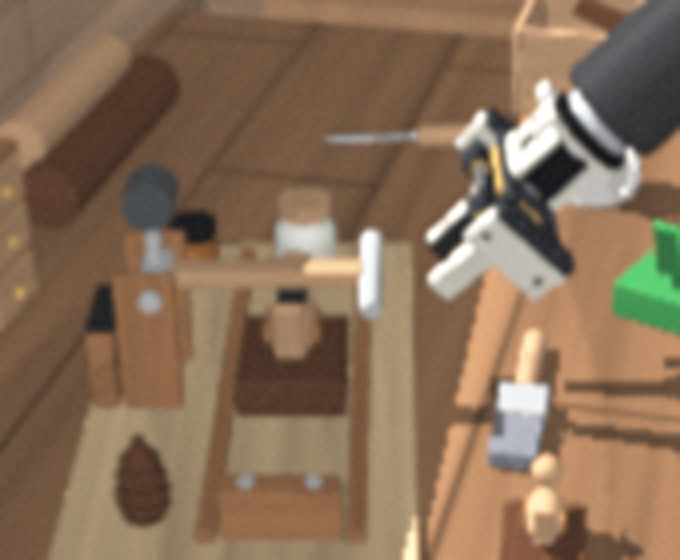

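The picture shows the tool in front of the jig with its fingers at about (440,265), facing the crossbar at (370,275), and nothing has been touched. Joint 5 is at its range limit, so I'll steepen the tool to about 60° below horizontal.

Emit:
{"fn": "play_rows", "kwargs": {"rows": [{"slide":[0,0,-0.05],"delta_rot":[0,1,0],"fingers":0.15},{"slide":[0,0.04,0],"delta_rot":[0,1,0],"fingers":0.15},{"slide":[0,0.04,0],"delta_rot":[0,1,0],"fingers":0.15},{"slide":[0,0,0],"delta_rot":[0,0.4,0],"fingers":0.15},{"slide":[0,0,0],"delta_rot":[0,0,0],"fingers":0.15}]}}

```text
time_s: 4.55
tcp_pos: [0.4797, -0.0456, 0.1097]
eef_rot: [177.9, 30.5, -166.2]
contact_force: [-0.2, -0.1, -0.7]
gripper_width: 0.0503
gripper_force: 0.0
```

```bash
python3 st.py -.09,0,.08 -.078,0,.082
```

```text
4.55 jig [[-0.12   -0.017   0.1097]] w [ 0.48  -0.046  0.11 ] rpy [ 177.9   30.5 -166.2] j [ 18.1  -3.6 -55.4   0.2  -7.7 -93.9] F [-0.2 -0.1 -0.7] 0.05033810984356506
rot [ 0.51 -3.17  0.  ]
go -.09,0,.08 [-0.073  0.102  0.276]
go -.078,0,.082 [-0.148  0.1    0.306]
```

Emit:
{"fn": "play_rows", "kwargs": {"rows": [{"slide":[-0.05,0.03,0.1],"delta_rot":[0.2,0,0],"fingers":0.15},{"slide":[-0.04,0.03,0.1],"delta_rot":[0.2,0,0],"fingers":0.15},{"slide":[-0.04,0.03,0.1],"delta_rot":[0.1,0,0],"fingers":0.15},{"slide":[0,0,0],"delta_rot":[0,0,0],"fingers":0.15}]}}

```text
time_s: 5.05
tcp_pos: [0.5181, -0.0348, 0.0848]
eef_rot: [178.1, 29.8, -166.3]
contact_force: [-0.0, -0.5, 0.6]
gripper_width: 0.0502
gripper_force: 0.0
```

```bash
sed -i 's/radians(45)/radians(60)/' st.py; python3 st.py -.076,0,.08; python3 - <<'E'
from h import *
c=cap('side'); cv2.imwrite('pics/s2.png',cv2.resize(c['image'][120:260,230:400],None,fx=4,fy=4,interpolation=2))
E
```

```text
5.05 jig [[-0.0801 -0.0154  0.0848]] w [ 0.518 -0.035  0.085] rpy [ 178.1   29.8 -166.3] j [  17.6    3.6  -56.2    8.4   -0.4 -101.8] F [-0.  -0.5  0.6] 0.050212662684082233
rot [ 0.45 -0.04  0.06]
go -.076,0,.08 [-0.009  0.101  0.045]
```

View pics/s2.png

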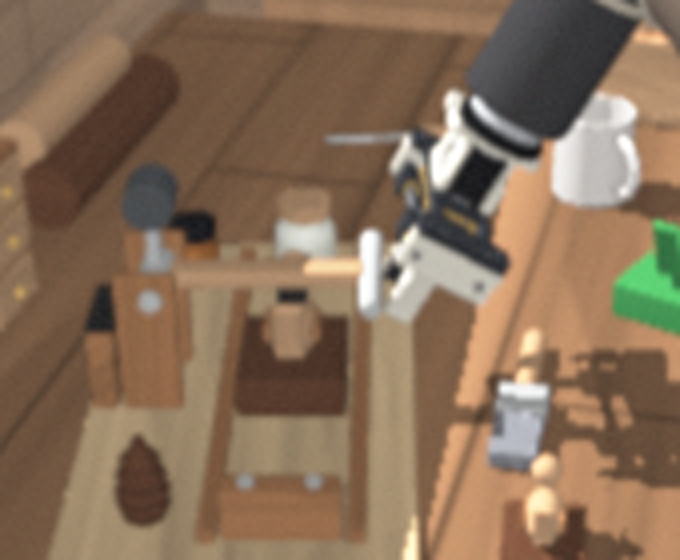

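Here the fingers are just in front of the crossbar (tip near (400,310), bar at (370,275)), with no contact. Joint 5 is again near zero, so I'll back off and steepen further to about 74°.

Emit:
{"fn": "play_rows", "kwargs": {"rows": [{"slide":[0.12,0,0],"delta_rot":[0,1,0],"fingers":0.15},{"slide":[0.03,0,0],"delta_rot":[0.1,1,0],"fingers":0.15},{"slide":[0,0,0],"delta_rot":[0.1,1,0],"fingers":0.15},{"slide":[0,0.05,0],"delta_rot":[0.1,0,0],"fingers":0.15},{"slide":[0,0.05,0],"delta_rot":[0.1,0,0],"fingers":0.15},{"slide":[0,0,0],"delta_rot":[0,0,0],"fingers":0.15}]}}

```text
time_s: 5.85
tcp_pos: [0.4943, -0.0252, 0.0748]
eef_rot: [-179.9, 16.1, -165.8]
contact_force: [-0.0, -0.7, -0.5]
gripper_width: 0.0506
gripper_force: 0.0
```

```bash
sed -i 's/radians(60)/radians(74)/' st.py; python3 st.py -.084,0,.083
```

```text
5.85 jig [[-0.1011 -0.0006  0.0748]] w [ 0.494 -0.025  0.075] rpy [-179.9   16.1 -165.8] j [  21.6    5.1  -48.3    6.2  -20.7 -102.9] F [-0.  -0.7 -0.5] 0.050560345035960755
rot [0.02 0.02 0.17]
go -.084,0,.083 [-0.124  0.002 -0.021]
```

Emit:
{"fn": "play_rows", "kwargs": {"rows": [{"slide":[-0.02,0,0],"delta_rot":[0,-0.6,0.15],"fingers":0.15},{"slide":[-0.04,0,0],"delta_rot":[0,-0.5,0],"fingers":0.15},{"slide":[-0.04,0,0],"delta_rot":[0,0,0],"fingers":0.15},{"slide":[0,0,0],"delta_rot":[0,0,0],"fingers":0.15}]}}

```text
time_s: 6.35
tcp_pos: [0.5101, -0.0216, 0.0802]
eef_rot: [179.9, 21.2, -166.6]
contact_force: [0.1, 0.2, 0.3]
gripper_width: 0.0504
gripper_force: 0.0
```

```bash
sed -i 's/radians(74)/radians(69)/' st.py; python3 st.py -.0733,0,.085 ; python3 - <<'E'
from h import *
p,R,s=tool()
for th in np.arange(0,1.11,.1):
    d=.175*np.array([1-np.cos(th),0,np.sin(th)]); print(th.round(2),(R.T@J@d/.15).round(3))
E
```

```text
6.35 jig [[-0.0849 -0.0008  0.0802]] w [ 0.51  -0.022  0.08 ] rpy [ 179.9   21.2 -166.6] j [  21.2    4.2  -52.9   13.1  -12.1 -110.1] F [0.1 0.2 0.3] 0.05035813439004749
rot [0.02 0.04 0.01]
go -.0733,0,.085 [-0.083  0.005 -0.002]
0.0 [0. 0. 0.]
0.1 [-0.048  0.    -0.106]
0.2 [-0.105  0.    -0.208]
0.3 [-0.173  0.    -0.303]
0.4 [-0.25   0.001 -0.39 ]
0.5 [-0.335  0.001 -0.47 ]
0.6 [-0.428  0.001 -0.541]
0.7 [-0.527  0.001 -0.602]
0.8 [-0.632  0.001 -0.653]
0.9 [-0.742  0.001 -0.693]
1.0 [-0.855  0.001 -0.722]
1.1 [-0.97   0.001 -0.739]
```

Emit:
{"fn": "play_rows", "kwargs": {"rows": [{"slide":[-0.05,0.005,0],"delta_rot":[0,0,0],"fingers":0.15},{"slide":[-0.035,0,0],"delta_rot":[0,0,0],"fingers":0.15},{"slide":[-0.022,0,-0.053],"delta_rot":[0,0,0],"fingers":0.15},{"slide":[-0.026,0,-0.053],"delta_rot":[0,0,0],"fingers":0.15},{"slide":[-0.028,0,-0.051],"delta_rot":[0,0,0],"fingers":0.15},{"slide":[-0.029,0,-0.051],"delta_rot":[0,0,0],"fingers":0.15},{"slide":[-0.034,0,-0.048],"delta_rot":[0,0,0],"fingers":0.15},{"slide":[-0.034,0,-0.047],"delta_rot":[0,0,0],"fingers":0.15}]}}

```text
time_s: 7.35
tcp_pos: [0.5241, -0.0176, 0.1341]
eef_rot: [179.9, 20.7, -166.6]
contact_force: [-14.4, 1.7, 0.4]
gripper_width: 0.0506
gripper_force: 6.1
```

```bash
python3 st.py; python3 - <<'E'
from h import *
c=cap('side'); cv2.imwrite('pics/s3.png',cv2.resize(c['image'][120:260,230:400],None,fx=4,fy=4,interpolation=2))
E
```

```text
7.35 jig [[-7.030e-02 -1.000e-04  1.341e-01]] w [ 0.524 -0.018  0.134] rpy [ 179.9   20.7 -166.6] j [  21.5    0.5  -44.6    6.7  -24.5 -103.8] F [-14.4   1.7   0.4] 0.05064319364634683
rot [ 0.02 -0.06 -0.01]
```

View pics/s3.png

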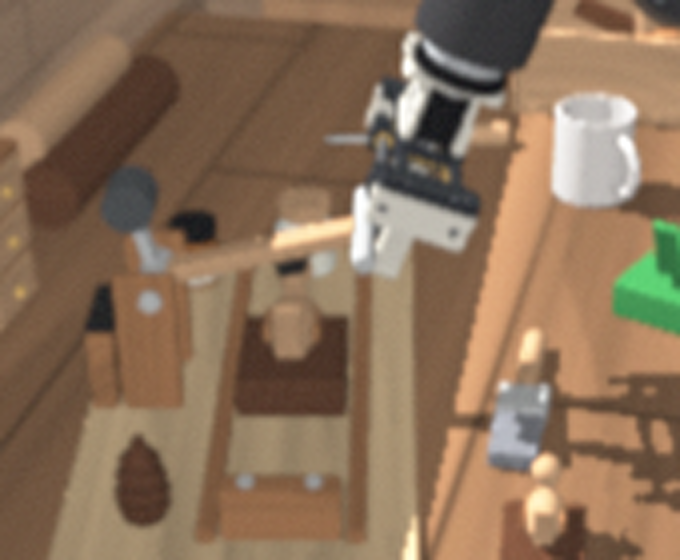

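Contact works: the crossbar rests on the fingers at about (370,235) and the arm is up roughly 0.3 rad, with a 14 N push. I'll keep following the arc and tilt the tool a little as I go.

```bash
python3 - <<'E'
import numpy as np
a=69.
th=.3
for i in range(16):
    d=.175*np.array([np.cos(th)-np.cos(th+.05),np.sin(th+.05)-np.sin(th)])/.15; ar=np.radians(a)
    print(round(th,2),a,(-np.sin(ar)*d[0]-np.cos(ar)*d[1]).round(3),(np.cos(ar)*d[0]-np.sin(ar)*d[1]).round(3))
    th+=.05; a-=1.15 if i<8 else 0
E
```

```text
0.3 69.0 -0.037 -0.045
0.35 67.85 -0.04 -0.042
0.4 66.69999999999999 -0.043 -0.039
0.45 65.54999999999998 -0.046 -0.036
0.5 64.39999999999998 -0.048 -0.033
0.55 63.24999999999998 -0.05 -0.029
0.6 62.09999999999998 -0.052 -0.026
0.65 60.94999999999998 -0.054 -0.022
0.7 59.79999999999998 -0.055 -0.018
0.75 59.79999999999998 -0.056 -0.015
0.8 59.79999999999998 -0.057 -0.013
0.85 59.79999999999998 -0.057 -0.01
0.9 59.79999999999998 -0.058 -0.007
0.95 59.79999999999998 -0.058 -0.004
1.0 59.79999999999998 -0.058 -0.001
1.05 59.79999999999998 -0.058 0.002
```

Emit:
{"fn": "play_rows", "kwargs": {"rows": [{"slide":[-0.037,0,-0.045],"delta_rot":[0,-0.25,0],"fingers":0.15},{"slide":[-0.04,0,-0.042],"delta_rot":[0,-0.25,0],"fingers":0.15},{"slide":[-0.043,0,-0.039],"delta_rot":[0,-0.25,0],"fingers":0.15},{"slide":[-0.046,0,-0.036],"delta_rot":[0,-0.25,0],"fingers":0.15},{"slide":[-0.048,0,-0.033],"delta_rot":[0,-0.25,0],"fingers":0.15},{"slide":[-0.05,0,-0.029],"delta_rot":[0,-0.25,0],"fingers":0.15},{"slide":[-0.052,0,-0.026],"delta_rot":[0,-0.25,0],"fingers":0.15},{"slide":[-0.054,0,-0.022],"delta_rot":[0,-0.25,0],"fingers":0.15}]}}

```text
time_s: 8.4
tcp_pos: [0.5611, -0.0086, 0.1977]
eef_rot: [179.9, 30.4, -166.6]
contact_force: [-1.0, -1.1, -0.4]
gripper_width: 0.0503
gripper_force: 0.6
```

```bash
sed -i 's/radians(69)/radians(60)/' st.py; python3 st.py; python3 - <<'E'
from h import *
c=cap('side'); cv2.imwrite('pics/s4.png',cv2.resize(c['image'][100:240,230:400],None,fx=4,fy=4,interpolation=2))
E
```

```text
8.4 jig [[-3.230e-02  1.000e-04  1.977e-01]] w [ 0.561 -0.009  0.198] rpy [ 179.9   30.4 -166.6] j [  21.5   -4.4  -45.7   12.3  -18.9 -108.7] F [-1.  -1.1 -0.4] 0.05025145630360087
rot [0.03 0.09 0.  ]
```

View pics/s4.png

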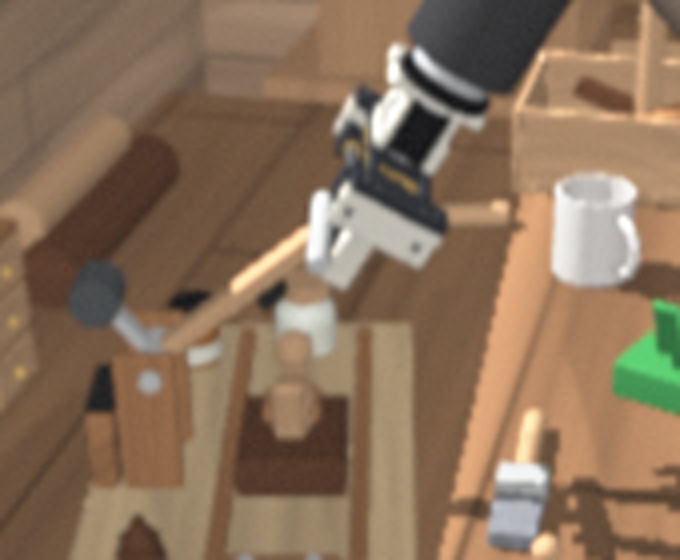

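The arm is at about 0.7 rad, with the crossbar at (320,230) still on the fingers and almost no load. Next I'll ease it past the balance point.

Emit:
{"fn": "play_rows", "kwargs": {"rows": [{"slide":[-0.055,0,-0.018],"delta_rot":[0,0,0],"fingers":0.15},{"slide":[-0.056,0,-0.015],"delta_rot":[0,0,0],"fingers":0.15},{"slide":[-0.057,0,-0.013],"delta_rot":[0,0,0],"fingers":0.15},{"slide":[-0.057,0,-0.01],"delta_rot":[0,0,0],"fingers":0.15},{"slide":[-0.058,0,-0.007],"delta_rot":[0,0,0],"fingers":0.15},{"slide":[-0.058,0,-0.004],"delta_rot":[0,0,0],"fingers":0.15},{"slide":[-0.058,0,-0.001],"delta_rot":[0,0,0],"fingers":0.15},{"slide":[0,0,0],"delta_rot":[0,0,0],"fingers":0.15}]}}

```text
time_s: 9.45
tcp_pos: [0.6064, 0.0022, 0.2361]
eef_rot: [179.9, 30.3, -166.6]
contact_force: [-0.4, 0.5, -1.0]
gripper_width: 0.0502
gripper_force: 0.0
```

Emit:
{"fn": "play_rows", "kwargs": {"rows": [{"slide":[0,0,0],"delta_rot":[0,0,0],"fingers":0.15},{"slide":[0,0,0],"delta_rot":[0,0,0],"fingers":0.15},{"slide":[0,0,0],"delta_rot":[0,0,0],"fingers":0.15},{"slide":[0,0,0],"delta_rot":[0,0,0],"fingers":0.15},{"slide":[0,0,0],"delta_rot":[0,0,0],"fingers":0.15},{"slide":[0,0,0],"delta_rot":[0,0,0],"fingers":0.15}]}}

```text
time_s: 10.2
tcp_pos: [0.6056, 0.0019, 0.2357]
eef_rot: [179.9, 30.3, -166.6]
contact_force: [-0.1, 0.1, 0.1]
gripper_width: 0.0504
gripper_force: 0.0
```

```bash
python3 st.py -.12,-.1,.25; python3 - <<'E'
from h import *
c=cap('side'); cv2.imwrite('pics/s5.png',cv2.resize(c['image'][100:240,230:400],None,fx=4,fy=4,interpolation=2))
E
```

```text
10.2 jig [[0.0135 0.     0.2357]] w [0.606 0.002 0.236] rpy [ 179.9   30.3 -166.6] j [  20.9   -2.   -36.3    8.4  -25.9 -104. ] F [-0.1  0.1  0.1] 0.050430555369057765
rot [0.02 0.07 0.  ]
go -.12,-.1,.25 [ 0.72  -0.666 -0.532]
```

View pics/s5.png

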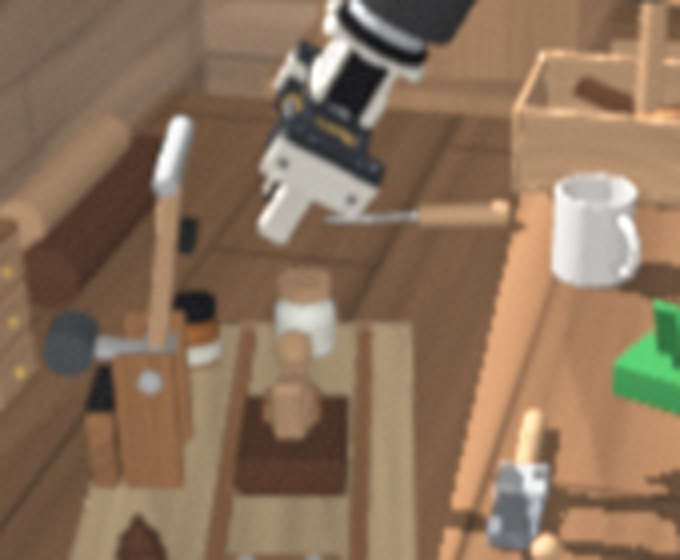

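The arm has gone over and stands upright on its own (crossbar at (175,155)), and the bird hasn't moved. Next I'll shut the fingers and move to a pose behind the -y end of the base.

```bash
python3 st.py -.083,-.105,.18
```

```text
10.25 jig [[0.0135 0.     0.2358]] w [0.606 0.002 0.236] rpy [ 179.9   30.3 -166.6] j [  20.9   -2.   -36.3    8.4  -25.9 -104. ] F [ 0.2 -0.3  0.1] 0.050750965675460155
rot [0.02 0.07 0.  ]
go -.083,-.105,.18 [ 0.743 -0.7   -0.005]
```

Emit:
{"fn": "play_rows", "kwargs": {"rows": [{"slide":[0.18,-0.17,0],"delta_rot":[0,0,0],"fingers":-1},{"slide":[0.19,-0.18,0],"delta_rot":[0,0,0],"fingers":-1},{"slide":[0.19,-0.18,0],"delta_rot":[0,0,0],"fingers":-1},{"slide":[0.18,-0.17,0],"delta_rot":[0,0,0],"fingers":-1},{"slide":[0,0,0],"delta_rot":[0,0.7,0],"fingers":-1},{"slide":[0,0,0],"delta_rot":[0,0.7,0],"fingers":-1},{"slide":[0,0,0],"delta_rot":[0,0.7,0],"fingers":-1},{"slide":[0,0,0],"delta_rot":[0,0,0],"fingers":-1}]}}

```text
time_s: 11.25
tcp_pos: [0.5377, -0.1222, 0.1797]
eef_rot: [179.9, 20.7, -166.5]
contact_force: [-0.8, 0.6, 0.8]
gripper_width: 0.0004
gripper_force: 0.0
```

```bash
sed -i 's/radians(60)/radians(70)/' st.py; python3 st.py -.032,-.105,.038
```

```text
11.25 jig [[-0.0813 -0.105   0.1797]] w [ 0.538 -0.122  0.18 ] rpy [ 179.9   20.7 -166.5] j [  5.3   1.2 -31.9  -4.9 -36.5 -78.4] F [-0.8  0.6  0.8] 0.000391103229820308
rot [0.02 0.15 0.01]
go -.032,-.105,.038 [ 0.026 -0.001  1.   ]
```

Emit:
{"fn": "play_rows", "kwargs": {"rows": [{"slide":[0.01,0,0.2],"delta_rot":[0,0.15,0],"fingers":-1},{"slide":[0.01,0,0.2],"delta_rot":[0,0,0],"fingers":-1},{"slide":[0.005,0,0.2],"delta_rot":[0,0,0],"fingers":-1},{"slide":[0,0,0.15],"delta_rot":[0,0,0],"fingers":-1},{"slide":[0,0,0.15],"delta_rot":[0,0,0],"fingers":-1},{"slide":[0,0,0.1],"delta_rot":[0,0,0],"fingers":-1},{"slide":[0,0,0],"delta_rot":[0,0,0],"fingers":-1}]}}

```text
time_s: 12.12
tcp_pos: [0.583, -0.111, 0.0364]
eef_rot: [179.9, 19.9, -166.6]
contact_force: [0.9, 0.0, 0.0]
gripper_width: 0.0001
gripper_force: 0.0
```

```bash
python3 st.py -.032,-.08,.038;  python3 - <<'E'
from h import *
c=cap('side'); cv2.imwrite('pics/s6.png',cv2.resize(c['image'][100:240,230:400],None,fx=4,fy=4,interpolation=2))
E
```

```text
12.125 jig [[-0.0347 -0.1046  0.0364]] w [ 0.583 -0.111  0.036] rpy [ 179.9   19.9 -166.6] j [  6.1  17.  -35.   -8.2 -18.4 -75.4] F [0.9 0.  0. ] 0.00011849423654535152
rot [ 0.03 -0.02  0.  ]
go -.032,-.08,.038 [-0.021  0.164 -0.004]
```

View pics/s6.png

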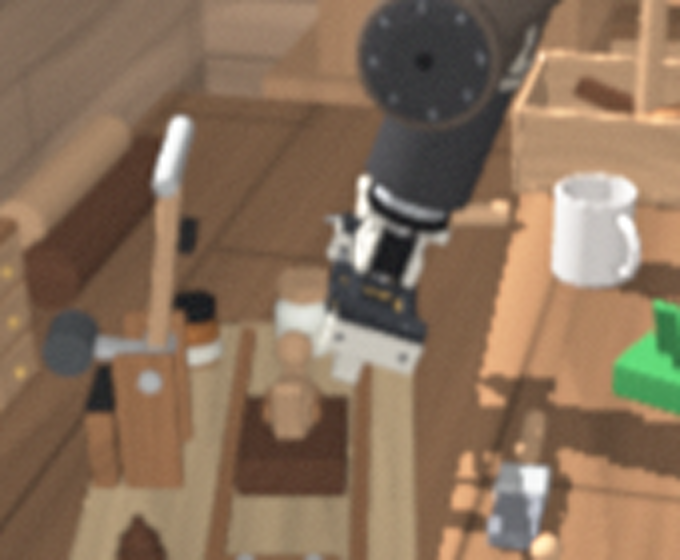

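This shows the shut fingers between the base and the glue pot, at about (345,370). The body is beside the head, not over it, and nothing is touching. I'll push along +y now and check by numbers, since I've used all 10 views.

Emit:
{"fn": "play_rows", "kwargs": {"rows": [{"slide":[0,0.06,0],"delta_rot":[0,0,0],"fingers":-1},{"slide":[0,0.06,0],"delta_rot":[0,0,0],"fingers":-1},{"slide":[0,0.05,0],"delta_rot":[0,0,0],"fingers":-1},{"slide":[0,0.05,0],"delta_rot":[0,0,0],"fingers":-1},{"slide":[0,0.05,0],"delta_rot":[0,0,0],"fingers":-1},{"slide":[0,0.05,0],"delta_rot":[0,0,0],"fingers":-1},{"slide":[0,0.05,0],"delta_rot":[0,0,0],"fingers":-1}]}}

```text
time_s: 13.05
tcp_pos: [0.5701, -0.0574, 0.038]
eef_rot: [179.9, 20.0, -166.6]
contact_force: [-3.3, -9.6, 5.1]
gripper_width: 0.0005
gripper_force: 4.4
```

```bash
cat > bird.py <<'E'
from h import *
s=cap('side'); im=s['image']; v=im.max(axis=2); ys,xs=np.where(v<105)
X=w2j(onz(s,np.c_[xs,ys],.045)); k=(abs(X[:,0])<.04)&(abs(X[:,1])<.2)
Y=X[k][:,1]; print('dark top-plane y hist',np.histogram(Y,np.arange(-.2,.201,.02))[0])
c=cap('top'); v=c['image'].max(axis=2); ys,xs=np.where(v<105)
X=w2j(onz(c,np.c_[xs,ys],.045)); k=(X[:,0]>-.02)&(X[:,0]<.04)&(abs(X[:,1])<.2)
print('top',np.histogram(X[k][:,1],np.arange(-.2,.201,.02))[0], 'max y',np.percentile(X[k][:,1],[1,99]))
E
python3 st.py -.033,.062,.037; python3 bird.py
```

```text
13.05 jig [[-0.0348 -0.0495  0.038 ]] w [ 0.57  -0.057  0.038] rpy [ 179.9   20.  -166.6] j [ 13.9  14.9 -41.8   0.4 -13.3 -90.8] F [-3.3 -9.6  5.1] 0.0005421893465836725
rot [ 0.02 -0.01 -0.  ]
go -.033,.062,.037 [-0.009  0.743  0.011]
dark top-plane y hist [ 16  15   9   3   0   0   0   0  10  34  37  51  75 101  77  75   0   0
   0   0]
top [ 0  0  7  5  0 12 23 14 48 53 25 31 65 62  0  0  0  0  0 19] max y [-0.14687144  0.19348938]
```

Emit:
{"fn": "play_rows", "kwargs": {"rows": [{"slide":[0.005,0.05,-0.002],"delta_rot":[0,0.1,0],"fingers":-1},{"slide":[0.005,0.05,-0.002],"delta_rot":[0,0.1,0],"fingers":-1},{"slide":[0.005,0.05,-0.002],"delta_rot":[0,0.1,0],"fingers":-1},{"slide":[0.005,0.05,-0.002],"delta_rot":[0,0.1,0],"fingers":-1},{"slide":[0,0.05,-0.002],"delta_rot":[0,0.1,0],"fingers":-1},{"slide":[0,0.05,-0.002],"delta_rot":[0,0.1,0],"fingers":-1},{"slide":[0,0.05,0],"delta_rot":[0,0.1,0],"fingers":-1},{"slide":[0,0.05,0],"delta_rot":[0,0.1,0],"fingers":-1}]}}

```text
time_s: 14.15
tcp_pos: [0.5532, 0.001, 0.0383]
eef_rot: [179.9, 16.3, -166.6]
contact_force: [1.4, -3.7, -1.4]
gripper_width: 0.0
gripper_force: 2.0
```

```bash
python3 st.py -.038,.062,.037; python3 bird.py
```

```text
14.15 jig [[-0.0377  0.0113  0.0383]] w [0.553 0.001 0.038] rpy [ 179.9   16.3 -166.6] j [  21.8   13.9  -44.9    8.6  -15.2 -106.3] F [ 1.4 -3.7 -1.4] 1.4267729258524164e-05
rot [ 0.02 -0.81  0.01]
go -.038,.062,.037 [0.004 0.338 0.008]
dark top-plane y hist [  7  17  12  20  21  20   9   0   0   0   0  18  29  47  53 101 104 105
  69   0]
top [ 0  0  0  0  0 13 15  0  7 25 25 57 46 23 38 63 62  0  0 19] max y [-0.0895226   0.19340764]
```

Emit:
{"fn": "play_rows", "kwargs": {"rows": [{"slide":[0,0.05,0],"delta_rot":[0,0.1,0],"fingers":-1},{"slide":[0,0.05,0],"delta_rot":[0,0.1,0],"fingers":-1},{"slide":[0,0.05,0],"delta_rot":[0,0,0],"fingers":-1},{"slide":[0,0.05,0],"delta_rot":[0,0,0],"fingers":-1},{"slide":[0,0.04,0],"delta_rot":[0,0,0],"fingers":-1},{"slide":[0,0.03,0],"delta_rot":[0,0,0],"fingers":-1},{"slide":[0,0.03,0],"delta_rot":[0,0,0],"fingers":-1},{"slide":[0,0.02,0],"delta_rot":[0,0,0],"fingers":-1}]}}

```text
time_s: 15.25
tcp_pos: [0.5421, 0.0474, 0.0383]
eef_rot: [179.9, 15.4, -166.6]
contact_force: [1.6, -3.8, -0.9]
gripper_width: 0.0003
gripper_force: 2.2
```

Emit:
{"fn": "play_rows", "kwargs": {"rows": [{"slide":[0,0.015,0],"delta_rot":[0,0,0],"fingers":-1},{"slide":[0,0.015,0],"delta_rot":[0,0,0],"fingers":-1},{"slide":[0,0,0],"delta_rot":[0,0,0],"fingers":-1}]}}

```text
time_s: 15.62
tcp_pos: [0.5411, 0.0518, 0.0384]
eef_rot: [179.9, 15.4, -166.5]
contact_force: [1.0, -2.0, -0.2]
gripper_width: 0.0004
gripper_force: 1.0
```

```bash
python3 st.py -.038,.062,.037; python3 bird.py
```

```text
15.625 jig [[-0.0377  0.0635  0.0384]] w [0.541 0.052 0.038] rpy [ 179.9   15.4 -166.5] j [  28.2   13.1  -48.2   15.5  -14.3 -119.2] F [ 1.  -2.  -0.2] 0.00044622451125965305
rot [ 0.02 -1.    0.01]
go -.038,.062,.037 [ 0.004 -0.01   0.008]
dark top-plane y hist [ 6  0  0 12 20 23 16 24 21 16  0  0  0  3 30 37 56 90 75  0]
top [ 0  0  0  0  0  0  0  0 22 12  0  9 16 27 63 37 26 42 76 38] max y [-0.03571478  0.19316708]
```

Emit:
{"fn": "play_rows", "kwargs": {"rows": [{"slide":[0,0.015,0],"delta_rot":[0,0,0],"fingers":-1},{"slide":[0,0.015,0],"delta_rot":[0,0,0],"fingers":-1},{"slide":[0,0,0],"delta_rot":[0,0,0],"fingers":-1}]}}

```text
time_s: 16.1
tcp_pos: [0.5401, 0.0549, 0.0384]
eef_rot: [180.0, 15.4, -166.6]
contact_force: [8.5, -12.6, -1.4]
gripper_width: 0.0003
gripper_force: 6.6
```

Emit:
{"fn": "play_rows", "kwargs": {"rows": [{"slide":[0,0.015,0],"delta_rot":[0,0,0],"fingers":-1},{"slide":[0,0,0],"delta_rot":[0,0,0],"fingers":-1}]}}

```text
time_s: 16.35
tcp_pos: [0.5396, 0.0554, 0.0385]
eef_rot: [-180.0, 15.3, -166.8]
contact_force: [17.8, -26.6, -2.1]
gripper_width: 0.0009
gripper_force: 14.2
```

The force rises while the tool stays put, so the base is against the stop. I'll back off gently and withdraw.

Emit:
{"fn": "play_rows", "kwargs": {"rows": [{"slide":[0,-0.02,0],"delta_rot":[0,0,0],"fingers":-1},{"slide":[0,-0.05,0],"delta_rot":[0,0,0],"fingers":-1},{"slide":[0,-0.1,0],"delta_rot":[0,0,0],"fingers":-1},{"slide":[0.02,0,-0.15],"delta_rot":[0,0,0],"fingers":-1},{"slide":[0.05,0,-0.2],"delta_rot":[0,0,0],"fingers":-1},{"slide":[0.05,0,-0.25],"delta_rot":[0,0,0],"fingers":-1},{"slide":[0.05,0,-0.25],"delta_rot":[0,0,0],"fingers":-1},{"slide":[0,0,0],"delta_rot":[0,0,0],"fingers":-1}]}}

```text
time_s: 17.35
tcp_pos: [0.4896, 0.0205, 0.1576]
eef_rot: [179.8, 15.8, -166.5]
contact_force: [0.0, 0.0, -0.9]
gripper_width: 0.0001
gripper_force: 0.0
```

```bash
python3 st.py; python3 bird.py; python3 - <<'E'
from h import *
s=cap('side'); im=s['image']; h=cv2.cvtColor(im,cv2.COLOR_BGR2HSV)
w=cv2.inRange(h,(0,0,150),(180,60,255))[125:155,262:285]; print('crossbar px at up pose',(w>0).sum())
# base front-top edge vs stop: rear end of base in side view, channel column profile along jig y at x=+-.03
for x in(-.035,.035):
    y=np.arange(.04,.22,.006); u=proj(s,j2w(np.c_[np.full(len(y),x),y,np.full(len(y),.045)])).round().astype(int)
    print([int(im[b,a].max()) for a,b in u])
E
```

```text
17.35 jig [[-0.0951  0.045   0.1576]] w [0.49  0.02  0.158] rpy [ 179.8   15.8 -166.5] j [  28.6   -3.   -42.6    6.7  -35.3 -110.1] F [ 0.   0.  -0.9] 0.00010511591728670192
rot [ 0.04 -0.92  0.01]
dark top-plane y hist [ 3  0  0  0  0  0  0  0  0  0  0  0  0  1 29 36 55 84 78  1]
top [ 0  0  0  0  0  0  0  0  0  0  0  0  0  6 72 48 28 28 76 49] max y [0.07952112 0.19309593]
crossbar px at up pose 106
[152, 153, 152, 153, 154, 149, 124, 93, 76, 74, 72, 75, 73, 72, 75, 75, 74, 76, 74, 72, 73, 75, 71, 111, 123, 126, 127, 135, 144, 144]
[157, 156, 156, 155, 151, 146, 113, 80, 74, 78, 81, 82, 80, 82, 75, 77, 77, 76, 77, 78, 78, 78, 79, 126, 142, 140, 136, 146, 146, 144]
```

The base spans jig y 0.081 to 0.193 with no gap to the stop face (0.193), and both sides match, so it isn't skewed. The crossbar is still up, so I'll hand in.

```bash
python3 -c "
from plant import r
print(r.close_job())"
```

```text
the job is handed in; nothing more can be done
None
```

I handed the job in at about 17.5 s: the hold-down arm stays raised by itself and the bird's base rests against the stop block, by my camera measurements; the judging gave no result back.

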